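Refit the return spring of the chute gate

TASK

Refit the chute gate's return spring: with the spring still slack, drop its hook down through the hole in the gate's lever, then stretch it and slip its swivelling eye over the headed post and let it back, so that the eye sits under the head and the spring holds the gate shut. Feel your way with the eye, as it may stand off to one side: do not overstretch the spring or force the post, and leave the other things on the bench where they lie.

Things in the scene. Friction and masses are not known exactly. Their poses are not given: they have to be found in the camera images.
- spring_grip (a point): Steel tension spring lying level on the bench: centre of its eye-end block, 24 long, 12 wide, 16 mm tall (hold it here). x runs towards the hook, z up. Along x, slack: block to 12 mm, coil 13 mm thick to 57, like block to 81, hook leg 104. It opens from 2.5 N, then 0.25 N/mm; the coil bends a little. The eye swivels on an upright pin at -12 mm; its angle, up to 0.65 rad either way, is not given.
- eye_pin (a point): The same spring, point on the axis of the eye's swivel pin, at the block's end. The eye: a flat level ring of 3.2 mm wire at the height of the block's centre, 11 mm inside, 17.4 mm outside, its centre 28 mm beyond the swivel pin, so 40 mm from the block's centre when straight. The swivel is slightly stiff (0.4 N at the eye moves it), stops at 0.7 rad, and pulls straight under load.
- hook_tip (a point): Lower end of the spring's hook. The wire (4.6 mm thick) leaves the second block, rises in a gooseneck to 16 mm above the axis and comes straight down as a leg whose end is this point, 8 mm below the axis. Slack, it lies 104 mm from spring_grip along the spring; drawn past 144 mm the spring is spoilt.
- lever_hole (a point): Centre of the 7.5 mm round hole, at the top face of the gate lever: a level steel plate 4 mm thick whose top is 38 mm above the bench; 9 mm of plate lies round the hole towards the post. The lever swings with the gate: the hole is 60 mm from the gate's upright shaft.
- post_seat (a point): On the axis of the spring's post at the height of the seated eye, 32 mm above the bench. A collar 14 mm across ends 2.5 mm below this point, a neck 5 mm thick follows, and a flat head 8 mm across from 3.5 to 7.5 mm above it. x points level at where the lever's hole lies with the gate shut, 174 mm away; y points away from the chute.
- post: The same post, origin at its foot on the bench. More than 20 N on it bends it.
- gate (a joint): Angle of the chute's gate and its lever, rad: 0 shut against its stop, more is open. It turns easily about its upright shaft (hardly 0.5 N at the hole) and stays where left; opening moves the hole away from the post.
- opal: Opal slice, 40 mm across, 5 mm thick, on the glass plate; origin at its underside's centre. Leave alone.
- glass_plate: Glass plate 120 x 90 x 6 mm. Leave alone.
- dop_jig: Brass dop transfer jig, 110 x 34 x 38 mm. Leave alone.
- weight: Round pewter weight, 54 mm across, 50 mm tall. Leave alone.
- wax_spoon: Wooden-handled wax warmer spoon, 200 mm long. Leave alone.
- polish_jar: Jar of polish, 60 mm across, 55 mm tall. Leave alone.
- dop_stick: Aluminium dop stick, 116 mm long, lying. Leave alone.

How it is judged:
By the outcome, as a careful person would: the job done as asked, in the order asked, and still so for the second after the job is handed in, with the robot touching nothing.
It also fails if it takes over 72 s, if anything falls off the work surface, if the arm or the gripper's body presses on something with over 40 N, if the wrist force passes 120 N, or if a joint passes its speed limit or range.

ROBOT

A 6-joint arm with a two-finger parallel gripper is mounted at the origin on the work surface. World frame = base frame: x ahead of the robot, y to its left, z up, the work surface at z = 0. Lengths are in m, angles in rad, forces in N, time in s.
With the tool pointing down it reaches from about 0.35 to 0.775 m from the base axis. Payload 5.5 kg.
Tool frame: the origin (TCP) lies at the very end of the fingers, on their centre line; the grasp point (between the pads) lies 19 mm behind it (grip_point_offset is the distance from the TCP to the grasp point, in m); z points along the fingers, y is the direction in which the jaws open and shut (so a half turn about z gives the same grasp; the last joint's range is limited). The gripper opens to 85 mm and grips with 20 to 120 N. Pads are 22 mm wide; open, the fingers measure 114 mm over their backs; the gripper's body (76 mm by 85 mm) begins 54 mm behind the grasp point. The pads swing forward as they close: fully open they stand 13 mm farther back than shut.
Start: joints at [-0.14, 0.313, 0.046, 1.304, 0, 1.431], TCP at [0.575, -0, 0.231] pointing down, gripper open.
Joint ranges: [-2.76, 2.76], [-0.86, 1.69], [-1.03, 1.26], [-2.2, 2.34], [-1.47, 1.5], [-3.14, 3.14]. Speed limits (rad/s): [2.57, 2.57, 3.14, 3.14, 3.14, 3.14].

INTERFACE

Orientations are given as a unit quaternion [w, x, y, z].
In Python, from workcell import * gives the robot as it stands.
- The arm moves only by the shell command python3 -m crank 'ROWS' [OPENING] [FORCE]. ROWS is a JSON object of lists of equal length, an entry for each row: "travel": the shift along the tool's x, y, z in units of 40 mm (1.0 is 40 mm), a list of three; "turn": the turn about the tool's z in rad. In form: {"travel": [[x, y, z], ...], "turn": [turn, ...]}. A call has 1 to 5 rows; each row is the pose to reach, as a shift and turn from the pose commanded when the call began, along the tool's axes at that moment; what a row does not reach only later rows make up. A row lasts 1/12 s, in which the tool goes at most 41.7 mm and 7.16 degrees, less where a joint would pass 70% of its speed; a pose out of reach is approached as far as the arm can. A call with a gripper value outside its range is refused whole. OPENING is the finger opening in mm, from 0 to 85.4, set as the call begins (- or left out, the last holds). The fingers move at their own pace and stop on an object; FORCE is the grip in N (left out, the last holds). Time passes only in rows, so rows that repeat a pose let the fingers close. It gives the time, the measured TCP pose, the force and the opening at its end, in the units of the state.
- get_state(): the state, without advancing time (a new reading comes with each control period).
- read_camera(name): name is "scene" or "side" or "wrist"; returns a dict with "image" (384x512x3 uint8, red, green, blue), "K" (3x3 intrinsics, pixels), "R" (3x3) and "t" (3): a world point X has camera coordinates R X + t. Camera axes: x right, y down, z forward; pixel columns grow to the right and rows downward; lengths in m; the calibration is good to about 2 mm. A picture is of the moment at which its call begins. There is no depth.
- hand_in(): hands the job in, once; it reports no verdict.
The state is a dict: "clock": time; "joint_pos": joint angles; "qvel": joint speeds; "tau": joint torques, N m; "tcp_pos": TCP position; "orientation": TCP orientation; "wrist_force": force on the tool from outside, world axes, zero at the start; "ft_torque": the same for the moment, N m; "finger_gap": finger opening in m.
Only numpy, scipy, OpenCV 4.12 (cv2) and the standard library are available. Lean on these libraries where they do the work, as an engineer would, in place of code of your own. Each camera call takes 0.05 s, during which the arm holds its last target. There are 200 camera calls.

## Working session

There is one attempt and no reset: what is moved stays moved. The work goes in short steps, Python scripts to look and compute and a shell command to move; the robot and the scene stay as the last step left them, time stands still between calls to the robot, and variables do not carry over. Pictures are saved under pics/ and viewed, about 8 in all and at most 12, crops included, and the job is handed in when it is done.

```bash
mkdir -p pics; ls; python3 - <<'E'
from workcell import *
import cv2,numpy as np
s=get_state();print(s)
for n in("scene","side","wrist"):
    r=read_camera(n);np.savez(f"pics/{n}0.npz",**r)
    cv2.imwrite(f"pics/{n}0.png",cv2.resize(r["image"][:,:,::-1],(800,600),interpolation=cv2.INTER_CUBIC))
    print(n,r["K"].tolist(),(-r["R"].T@r["t"]).tolist(),r["R"].round(3).tolist())
E
```

```text
pics
{'clock': 0.0, 'joint_pos': array([-1.39587921e-01,  3.13984312e-01,  4.49734927e-02,  1.30360222e+00,
       -2.80308240e-05,  1.43118490e+00]), 'qvel': array([ 0.00087349,  0.00136623, -0.00130377, -0.00085977,  0.00140414,
       -0.00044721]), 'tau': array([-2.90074182e-03, -4.80629075e+01,  2.98531097e+01,  1.95313990e-02,
       -3.83516899e-04, -4.27451073e-05]), 'tcp_pos': array([5.74484180e-01, 6.12928100e-05, 2.30415785e-01]), 'orientation': array([-7.16994421e-04,  7.07098170e-01,  7.07114809e-01, -5.57873569e-04]), 'wrist_force': array([ 0.12138601,  0.40011913, -0.58836406]), 'ft_torque': array([-0.0577532 ,  0.00489797, -0.01030117]), 'finger_gap': 0.08559197794502744}
scene [[426.82839598405866, 0.0, 259.20324132605634], [0.0, 426.82839598405866, 189.39061073889303], [0.0, 0.0, 1.0]] [1.3399024534685917, -0.10538215494685894, 1.0685180222585846] [[0.196, 0.981, -0.011], [0.752, -0.158, -0.64], [-0.629, 0.117, -0.769]]
side [[424.35093433216167, 0.0, 255.45064337497183], [0.0, 424.35093433216167, 185.26471033629898], [0.0, 0.0, 1.0]] [0.05380946797209203, -0.6491470438876197, 0.9496709322154756] [[0.836, -0.548, 0.009], [-0.388, -0.603, -0.697], [0.387, 0.579, -0.717]]
wrist [[310.51041999533635, 0.0, 260.258089506046], [0.0, 310.51041999533635, 192.45414745160883], [0.0, 0.0, 1.0]] [0.5750236676475841, 0.08201152100344773, 0.3734116095614155] [[1.0, 0.0, -0.002], [0.001, -0.949, 0.316], [-0.001, -0.316, -0.949]]
```

View pics/scene0.png

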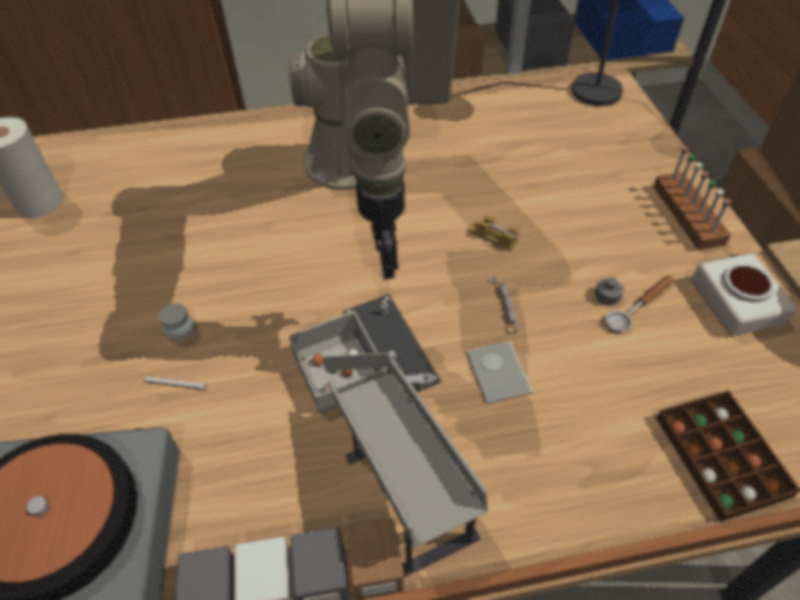

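View pics/side0.png

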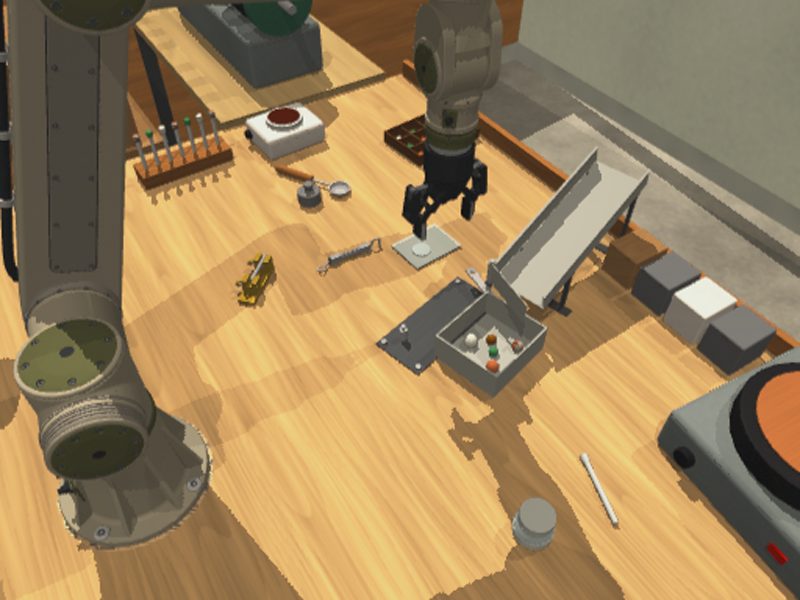

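```bash
cat > h.py <<'E'
import numpy as np,cv2
def ld(n): return dict(np.load(f"pics/{n}.npz"))
def ray(c,u,v):
    d=c["R"].T@np.linalg.solve(c["K"],[u,v,1.]); return -c["R"].T@c["t"],d/np.linalg.norm(d)
def onz(c,u,v,z):
    o,d=ray(c,u,v); return o+d*(z-o[2])/d[2]
def proj(c,X):
    p=c["K"]@(c["R"]@np.asarray(X,float)+c["t"]); return p[:2]/p[2]
def tri(*obs):
    A=0;b=0
    for c,u,v in obs:
        o,d=ray(c,u,v);P=np.eye(3)-np.outer(d,d);A=A+P;b=b+P@o
    return np.linalg.solve(A,b)
def crop(c,x0,y0,w,h,s): return cv2.resize(c["image"][y0:y0+h,x0:x0+w,::-1],None,fx=s,fy=s,interpolation=cv2.INTER_CUBIC)
E
python3 - <<'E'
from h import *
a=ld("scene0");b=ld("side0")
# scene crop x225-345,y165-255 ; side crop x195-345,y140-245
A=crop(a,180,165,165,95,4.8);B=crop(b,195,145,165,95,4.8)
cv2.imwrite("pics/c0.png",cv2.resize(np.vstack([A,B]),(520,600)) if 0 else np.vstack([A,B])[:, :792][:912])
cv2.imwrite("pics/c0.png",cv2.resize(np.vstack([crop(a,180,170,165,85,4),crop(b,195,145,165,65,4)]),None,fx=1,fy=1))
E
```

```text
(no output)
```

View pics/c0.png

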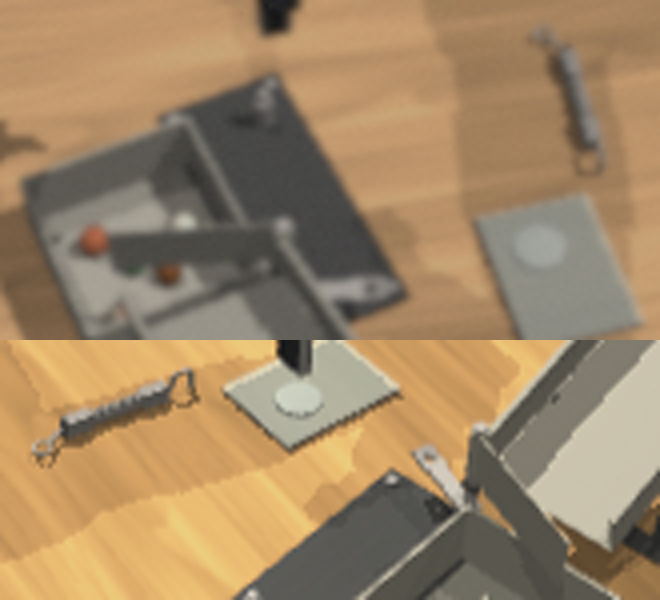

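```bash
python3 - <<'E'
from h import *
a=ld("scene0");b=ld("side0");w=ld("wrist0")
P=dict(hole=((377,287),(428,115)),eye=((540,38),(43,113)),blkE=((565,58),(70,86)),blkH=((590,142),(160,53)))
for n,(p,q) in P.items():
    p=np.array(p)/4+(180,170);q=np.array(q)/4+(195,145)
    X=tri((a,*p),(b,*q));print(n,X.round(4),"res",(proj(a,X)-p).round(1),(proj(b,X)-q).round(1))
    print("  wr",proj(w,X).round(0), onz(a,*p,.008).round(4),onz(b,*q,.008).round(4))
p=(246.25,192.5);q=(258,209.3);X=tri((a,*p),(b,*q));print("post",X,proj(w,X))
E
```

```text
hole [0.6952 0.0541 0.0356] res [-0.4  0.3] [-0.4 -0.3]
  wr [374. 117.] [0.677  0.0597 0.008 ] [0.7147 0.0736 0.008 ]
eye [0.4617 0.2467 0.0008] res [ 0.2 -0.2] [0.2 0.2]
  wr [144. -90.] [0.4683 0.2435 0.008 ] [0.4585 0.2409 0.008 ]
blkE [0.4923 0.2578 0.0068] res [-0.  0.] [-0. -0.]
  wr [ 173. -108.] [0.4933 0.2574 0.008 ] [0.4918 0.2566 0.008 ]
blkH [0.5761 0.2543 0.0034] res [ 0.2 -0.2] [0.2 0.2]
  wr [ 262. -101.] [0.5802 0.2518 0.008 ] [0.5735 0.2513 0.008 ]
post [0.50055986 0.00731929 0.03582913] [193.52682465 160.13721915]
```

View pics/wrist0.png

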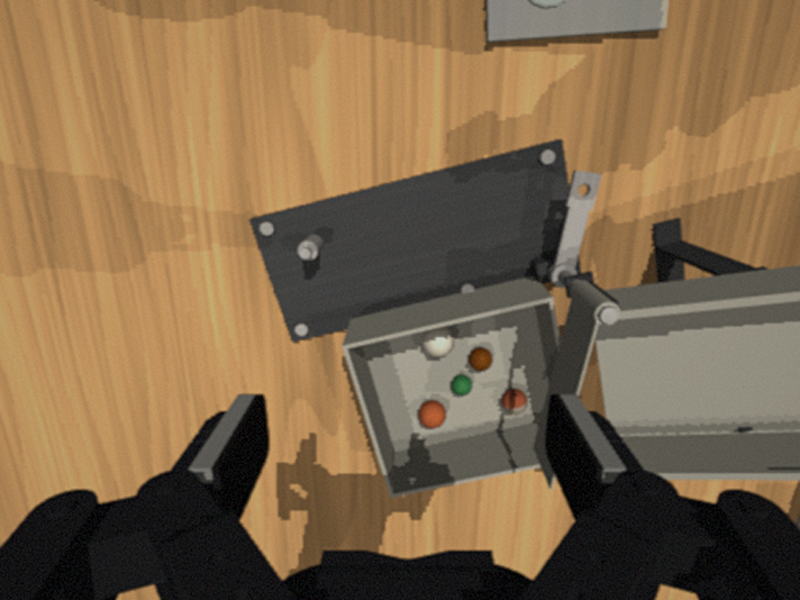

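The first pictures show the spring at scene (505,303)/800 with its eye toward the robot. The post head is at wrist (308,250) and the lever hole at wrist (583,189), with the gate open. I'll turn the tool toward the eye, then take a second view of the post to remove the wrist camera's bias.

```bash
python3 -m crank '{"travel":[[0,-0.3,0],[0,-0.6,0],[0,-0.9,0],[0,-1,0],[0,-1,0]],"turn":[-0.12,-0.24,-0.36,-0.48,-0.6]}' && python3 -m crank '{"travel":[[0,0,0],[0,0,0],[0,0,0],[0,0,0],[0,0,0]],"turn":[-0.12,-0.24,-0.36,-0.48,-0.6]}' && python3 -m crank '{"travel":[[0,0,0],[0,0,0],[0,0,0],[0,0,0],[0,0,0]],"turn":[-0.12,-0.24,-0.3,-0.3,-0.3]}'
python3 - <<'E'
from workcell import *
from h import *
s=get_state();print(s["clock"],s["tcp_pos"],s["orientation"],s["joint_pos"])
r=read_camera("wrist");np.savez("pics/w1.npz",**r)
print(proj(r,[.5,.0073,.0395]))
cv2.imwrite("pics/w1.png",r["image"][:,:,::-1])
E
```

```text
clock: 0.57
tcp_pos: [0.5337, 0.0002, 0.2312]
orientation: [-0.001, 0.464, 0.886, -0.0]
wrist_force: [-0.7, 0.6, 0.1]
finger_gap: 0.0852
clock: 0.98
tcp_pos: [0.5348, 0.0, 0.231]
orientation: [-0.0, 0.181, 0.983, -0.0]
wrist_force: [-0.5, -0.8, -0.1]
finger_gap: 0.085
clock: 1.4
tcp_pos: [0.5349, 0.0, 0.2311]
orientation: [-0.0, 0.036, 0.999, 0.0]
wrist_force: [0.2, 0.7, 0.6]
finger_gap: 0.0852
1.4 [5.34850556e-01 1.30898049e-05 2.31056406e-01] [-2.39254843e-04  3.63354365e-02  9.99339621e-01  2.43536278e-05] [-1.50110070e-01  2.35600025e-01 -5.88118052e-02  1.27686544e+00
 -5.92868966e-06 -7.74231929e-02]
[263.95138616 134.20724382]
```

```bash
python3 -m crank '{"travel":[[0,0.7,0.3],[0.1,1.6,0.6],[0.1,2.5,1],[0.2,3.4,1.3],[0.2,4.3,1.6]],"turn":[0,0,0,0,0]}' && python3 -m crank '{"travel":[[0,0.9,0.3],[0,1.6,0.4],[0,2.0,0.4],[0,2.07,0.4],[0,2.07,0.4]],"turn":[0,0,0,0,0]}'
python3 - <<'E'
from workcell import *
from h import *
s=get_state();print(s["clock"],s["tcp_pos"],s["orientation"],s["joint_pos"])
r=read_camera("wrist");np.savez("pics/w2.npz",**r)
a=cv2.resize(ld("w1")["image"][80:190,180:340,::-1],None,fx=5,fy=5,interpolation=cv2.INTER_CUBIC)[:300,:, :]
cv2.imwrite("pics/w2.png",cv2.resize(r["image"][:,:,::-1],(800,600),interpolation=cv2.INTER_CUBIC))
w1=ld("w1");w0=ld("wrist0")
A=crop(w1,224,96,80,80,5);B=crop(w0,160,120,80,80,5);C=crop(w0,335,90,80,75,5)[:200]
D=np.zeros((600,800,3),np.uint8);D[:400,:400]=A;D[:400,400:]=B;D[400:600,:400]=crop(w0,335,100,80,40,5)
cv2.imwrite("pics/cmp.png",D)
E
```

```text
clock: 1.87
tcp_pos: [0.5385, 0.1736, 0.1666]
orientation: [-0.0, 0.036, 0.999, -0.0]
wrist_force: [0.4, -0.0, -1.4]
finger_gap: 0.0853
clock: 2.28
tcp_pos: [0.5448, 0.2557, 0.1509]
orientation: [-0.0, 0.035, 0.999, -0.0]
wrist_force: [0.5, -0.4, -0.1]
finger_gap: 0.0854
2.2833 [0.54481096 0.25570156 0.15092895] [-1.86553286e-04  3.48346058e-02  9.99393056e-01 -1.84634773e-04] [ 3.05610637e-01  3.98302306e-01 -2.99612645e-02  1.14300775e+00
 -2.23489540e-04  3.75294002e-01]
```

View pics/w2.png

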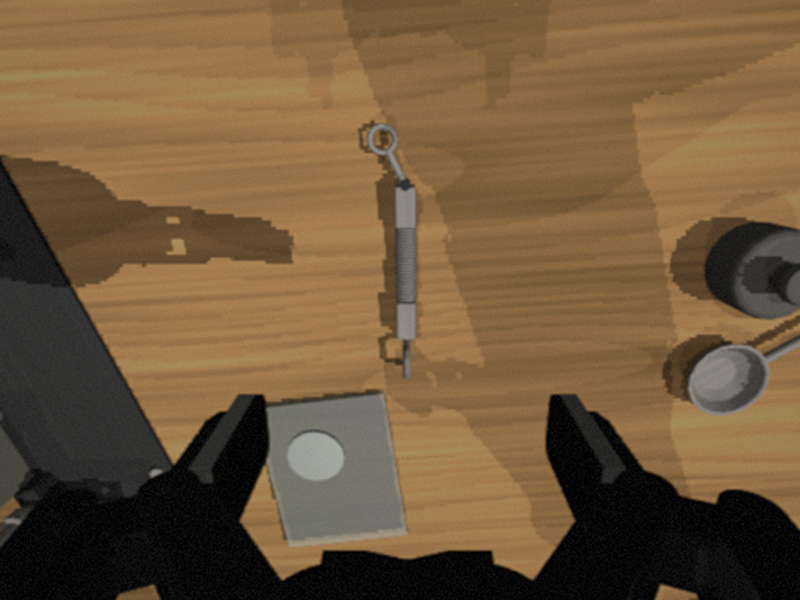

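View pics/cmp.png

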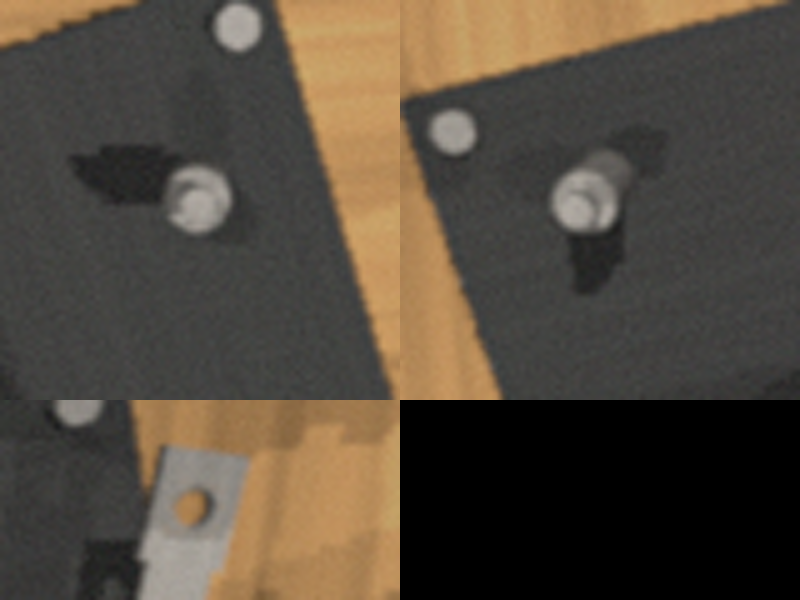

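```bash
cat >> h.py <<'E'
w0,w1,w2=[ld(n) for n in("wrist0","w1","w2")]
def axes(c):  # camera-horizontal frame: tool x (yaw), from R: cam y = mostly -toolx
    x=-c["R"][1].copy();x[2]=0;x/=np.linalg.norm(x);return np.array([[x[0],x[1]],[x[1],-x[0]]]).T # cols: tool x, tool y
p0=onz(w0,160+177/5,120+210/5,.0395)[:2];p1=onz(w1,224+194/5,96+205/5,.0395)[:2]
h0=onz(w0,335+193/5,100+106/5,.038)[:2]
b=np.linalg.solve(axes(w0)-axes(w1),p1-p0)   # p0+A0 b = p1+A1 b
E
python3 - <<'E'
from h import *
print(axes(w0).round(3).tolist(),axes(w1).round(3).tolist())
print("p",p0,p1,"bias tool",b,"post",p0+axes(w0)@b,p1+axes(w1)@b,"hole",h0+axes(w0)@b, np.linalg.norm(h0-p0))
A=axes(w2);k=.64
for n,u,v,z in [("eye",382,139,.008),("b0",405,187,.016),("b1",405,228,.016),("bc",405,207.5,.016),("h0",406,303,.016),("h1",406,339,.016),("goose",406,375,.020),("eyeneck",404,183,.010)]:
    X=onz(w2,u*k,v*k,z)[:2];print(n,X,X+A@b*1, "tool-rel",A.T@(X-[.54481,.2557]))
E
```

```text
[[-0.001, 1.0], [1.0, 0.001]] [[-0.997, 0.073], [0.073, 0.997]]
p [0.50328577 0.00604911] [0.50287255 0.00586515] bias tool [-0.00031426 -0.00010784] post [0.50317815 0.00573477] [0.50317815 0.00573477] hole [0.69418885 0.0495108 ] 0.19596282181098024
eye [0.4629654  0.24831439] [0.46327143 0.24818501] tool-rel [ 0.08113485 -0.01304692]
b0 [0.48929435 0.25936827] [0.48960037 0.25923889] tool-rel [ 0.05563638 -0.00019274]
b1 [0.51228309 0.25774392] [0.51258911 0.25761453] tool-rel [ 0.03259033 -0.00021802]
bc [0.50063667 0.25856684] [0.50094269 0.25843746] tool-rel [ 0.04426579 -0.00020521]
h0 [0.55773209 0.25513863] [0.55803812 0.25500925] tool-rel [-0.0129299   0.00033663]
h1 [0.58123442 0.25349337] [0.58154044 0.25336399] tool-rel [-0.03648974  0.00032614]
goose [0.60391691 0.25191086] [0.60422294 0.25178148] tool-rel [-0.05922737  0.00032136]
eyeneck [0.48757581 0.25889793] [0.48788184 0.25876854] tool-rel [ 0.05731814 -0.0007812 ]
```

Wrist view: the spring axis is vertical at px x≈405. Its eye block runs over y 187–228, the eye is at (382,139), turned about 0.47 rad toward tool −y, and the hook tip is at (406,375). Lengths match the given sizes within 1 mm and the camera bias is about 0.3 mm. I'll grasp now.

```bash
python3 -m crank '{"travel":[[0.4,0,0.5],[0.8,0,1.2],[1.1,0,1.9],[1.1,0,2.5],[1.1,0,2.9]],"turn":[0,0,0,0,0]}' 40 && python3 -m crank '{"travel":[[0,0,0.3],[0,0,0.6],[0,0,0.75],[0,0,0.8],[0,0,0.8]],"turn":[0,0,0,0,0]}' && python3 -m crank '{"travel":[[0,0,0],[0,0,0],[0,0,0],[0,0,0],[0,0,0]],"turn":[0,0,0,0,0]}' 5 60 && python3 -m crank '{"travel":[[0,0,0],[0,0,0],[0,0,0],[0,0,0],[0,0,0]],"turn":[0,0,0,0,0]}'
```

```text
clock: 2.75
tcp_pos: [0.4993, 0.2558, 0.0335]
orientation: [-0.001, 0.037, 0.999, -0.001]
wrist_force: [0.2, 0.6, -0.6]
finger_gap: 0.0399
clock: 3.17
tcp_pos: [0.5013, 0.2569, 0.0033]
orientation: [-0.0, 0.036, 0.999, -0.0]
wrist_force: [-0.3, 0.1, 0.3]
finger_gap: 0.0398
clock: 3.58
tcp_pos: [0.5021, 0.258, 0.0045]
orientation: [0.001, 0.035, 0.999, 0.0]
wrist_force: [-0.3, -0.2, 6.2]
finger_gap: 0.0098
clock: 4.0
tcp_pos: [0.5021, 0.258, 0.0045]
orientation: [0.001, 0.035, 0.999, 0.0]
wrist_force: [-0.9, -1.9, 5.1]
finger_gap: 0.0102
```

```bash
python3 -m crank '{"travel":[[0,0,-0.1],[0,0,-0.4],[0,0,-0.9],[0,0,-1.5],[0,0,-2]],"turn":[0,0,0,0,0]}' && python3 -m crank '{"travel":[[0,0,-0.2],[0,0,-0.2],[0,0,-0.2],[0,0,-0.2],[0,0,-0.2]],"turn":[0,0,0,0,0]}'
python3 - <<'E'
from workcell import *
from h import *
s=get_state();print(s["tcp_pos"],s["orientation"])
r=read_camera("wrist");np.savez("pics/w3.npz",**r)
q=read_camera("side");np.savez("pics/s3.npz",**q);q2=read_camera("scene");np.savez("pics/c3.npz",**q2)
c=proj(q,s["tcp_pos"]).astype(int);print(c);e=proj(q2,s["tcp_pos"]).astype(int);print(e)
D=np.zeros((600,800,3),np.uint8);D[:,:400]=crop(r,190,140,120,180,10/3);
D[:300,400:]=crop(q,c[0]-30,c[1]-40,100,75,4);D[300:,400:]=crop(q2,e[0]-40,e[1]-25,100,75,4);cv2.imwrite("pics/g3.png",D)
E
```

```text
clock: 4.42
tcp_pos: [0.5007, 0.2579, 0.0842]
orientation: [-0.0, 0.035, 0.999, -0.0]
wrist_force: [0.4, 0.3, -1.2]
finger_gap: 0.0101
clock: 4.83
tcp_pos: [0.5001, 0.2574, 0.0897]
orientation: [-0.001, 0.035, 0.999, -0.001]
wrist_force: [0.1, 0.6, -0.5]
finger_gap: 0.0099
[0.50005032 0.25743999 0.08967472] [-1.32099790e-03  3.53907660e-02  9.99372540e-01 -5.24735725e-04]
[213 146]
[324 169]
```

View pics/g3.png

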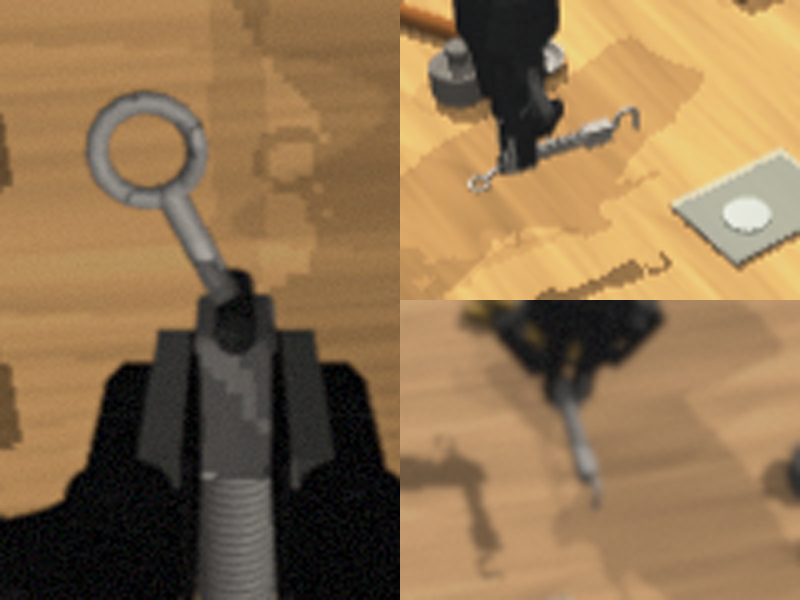

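```bash
python3 - <<'E'
from h import *
w=ld("w3");T=np.array([.50005,.25744]);A=axes(w);z=.0897+.0035
for n,u,v,h in [("eye",147,150,z),("eyeOutL",88,150,z),("eyeOutR",207,150,z),("b0",235,297,z+.008),("b1",236,478,z+.008)]:
    X=onz(w,190+u*.3,140+v*.3,h)[:2];print(n,X,(A.T@(X-T)).round(4)+b)
s=ld("s3");c=ld("c3")
o=tri((s,183+(634-400)/4,106+110/4),(c,284+(597-400)/4,144+(500-300)/4));print("hookish",o,A.T@(o[:2]-T))
print(A)
E
```

```text
eye [0.46099668 0.24860749] [ 0.03798574 -0.01170784]
eyeOutL [0.460412   0.24031381] [ 0.03798574 -0.02000784]
eyeOutR [0.46159121 0.25704089] [ 0.03798574 -0.00320784]
b0 [0.48078626 0.25964313] [0.01908574 0.00069216]
b1 [0.51012574 0.25772317] [-0.01031426  0.00089216]
hookish [0.60356676 0.2535999  0.09529408] [-0.1035306   0.00344666]
[[-0.99752587  0.07030031]
 [ 0.07030031  0.99752587]]
```

```bash
python3 - <<'E'
from h import *
B=axes(w0)@b
post=p0+B;hole=h0+B;sh=onz(w0,563*.64,273*.64,.038)[:2]
print("shaft",sh,"lever len",np.linalg.norm(hole-sh))
sc=ld("scene0")
print("shafttop",tri((w0,608*.64,315*.64),(sc,180+283/4,170+228/4)))
print("bincorner",tri((w0,347*.64,345*.64),(sc,180+185/4,170+122/4)))
u=(hole-sh)/np.linalg.norm(hole-sh);sh=hole-.06*u;print("shaft used",sh)
for g in np.linspace(-1.,1.,2001):
    c,s=np.cos(g),np.sin(g);h=sh+.06*np.array([c*u[0]-s*u[1],s*u[0]+c*u[1]])
    if abs(np.linalg.norm(h-post)-.174)<3e-5: print("shut",g,h,np.degrees(np.arctan2(*(h-post)[::-1])))
print("open dir",np.degrees(np.arctan2(*(hole-post)[::-1])),post,hole)
E
```

```text
shaft [ 0.68622736 -0.00869361] lever len 0.05874639043088664
shafttop [ 0.68722519 -0.01018491  0.11891903]
bincorner [ 0.53186241 -0.05778927  0.05364604]
shaft used [ 0.68605747 -0.00993565]
shut 0.375 [0.67185018 0.04835803] 14.181696524734795
open dir 12.908191044816983 [0.50317815 0.00573477] [0.69418885 0.0495108 ]
```

```bash
python3 -m crank '{"travel":[[-0.1,-0.25,0],[-0.35,-0.7,0],[-0.7,-1.4,0],[-1.05,-2.1,0],[-1.39,-2.83,0]],"turn":[0,0,0,0,0]}' && python3 -m crank '{"travel":[[-0.35,-0.7,0],[-0.7,-1.4,0],[-1.05,-2.1,0],[-1.3,-2.6,0],[-1.39,-2.83,0]],"turn":[-0.06,-0.12,-0.2,-0.28,-0.318]}' && python3 -m crank '{"travel":[[0,0,0.2],[0,0,0.5],[0,0,0.7],[0,0,0.8],[0,0,0.8]],"turn":[0,0,0,0,0]}'
python3 - <<'E'
from workcell import *
from h import *
for i in range(4): q=read_camera("side")
s=get_state();print(s["tcp_pos"],s["orientation"],s["wrist_force"])
q2=read_camera("scene");w=read_camera("wrist")
np.savez("pics/s4.npz",**q);np.savez("pics/c4.npz",**q2);np.savez("pics/w4.npz",**w)
X=[.694,.0495,.045]
c=proj(q,X).astype(int)-(32,20);e=proj(q2,X).astype(int)-(32,25);print(c,e)
D=np.zeros((600,800,3),np.uint8);D[:,:400]=crop(q,*(c-(8,20)),80,120,5);D[:,400:]=crop(q2,*(e-(8,20)),80,120,5);cv2.imwrite("pics/g4.png",D)
E
```

```text
clock: 5.4
tcp_pos: [0.5491, 0.1394, 0.0912]
orientation: [0.0, 0.035, 0.999, -0.0]
wrist_force: [-0.1, 0.3, -1.5]
finger_gap: 0.0102
clock: 5.82
tcp_pos: [0.5976, 0.02, 0.0911]
orientation: [0.0, -0.123, 0.992, -0.001]
wrist_force: [-0.1, 1.0, -0.8]
finger_gap: 0.01
clock: 6.23
tcp_pos: [0.5945, 0.0248, 0.0576]
orientation: [-0.002, -0.123, 0.992, 0.0]
wrist_force: [-0.4, -0.5, -1.8]
finger_gap: 0.01
[0.59645652 0.02452313 0.05985342] [ 4.87364198e-04 -1.23557102e-01  9.92337338e-01 -1.09279446e-04] [-0.06981346  0.06807737 -1.03759404]
[270 152] [240 215]
```

View pics/g4.png

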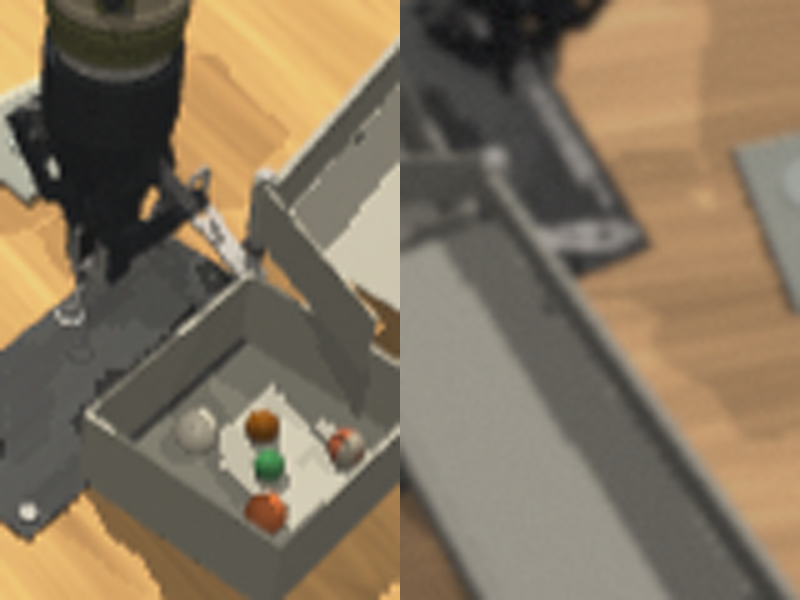

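```bash
cat > ov.py <<'E'
from h import *
def ov(names,T,psi,dz,out,hole=(.69419,.04951,.038),hk=(-.1026,.0005),x=None):
    D=[]
    for n in names:
        c=ld(n);ax=np.array([np.cos(psi),np.sin(psi)]);ay=np.array([np.sin(psi),-np.cos(psi)])
        hp=T[:2]+hk[0]*ax+hk[1]*ay;za=T[2]+dz
        o=proj(c,[*hole[:2],.045]).astype(int)-(18,22);S=10
        im=crop(c,*o,40,40,S)
        P=lambda X:tuple(((proj(c,X)-o+.5)*S).astype(int).tolist())
        im2=im.copy()
        cv2.polylines(im2,[np.array([P([*(hole[:2]+.00375*np.array([np.cos(t),np.sin(t)])),hole[2]]) for t in np.linspace(0,6.28,30)])],False,(0,0,255),1)
        cv2.line(im2,P([*hp,za-.008]),P([*hp,za+.016]),(0,255,0),1)
        D.append(np.vstack([im,im2])[:,:])
    cv2.imwrite(out,cv2.resize(np.hstack(D),(600,600)))
E
python3 - <<'E'
from ov import *
ov(["s4","c4"],np.array([.5965,.0245,.0599]),np.radians(194.2),.0035,"pics/o4.png")
E
```

```text
(no output)
```

View pics/o4.png

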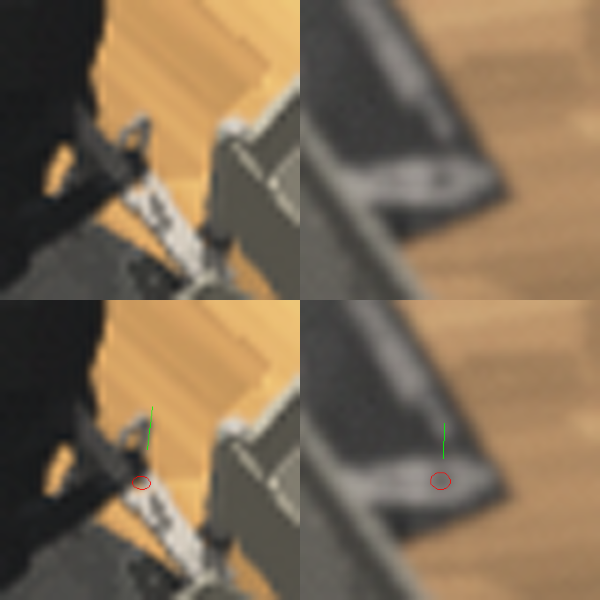

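Scene overlay: the predicted hole matches the picture at (440,481). The hook hangs about 3–4 mm lower than rigid and about 1–2 mm to +y. I'll correct that and lower it by feel.

```bash
python3 -m crank '{"travel":[[0.034,-0.033,0.05],[0.034,-0.033,0.12],[0.034,-0.033,0.2],[0.034,-0.033,0.25],[0.034,-0.033,0.25]],"turn":[0,0,0,0,0]}' && for i in 1 2 3; do python3 -m crank '{"travel":[[0,0,0.03],[0,0,0.06],[0,0,0.09],[0,0,0.1],[0,0,0.1]],"turn":[0,0,0,0,0]}'; python3 -c "
from workcell import *
s=get_state();print(s['wrist_force'].round(2),s['ft_torque'].round(3),s['tcp_pos'].round(4))"; done
```

```text
clock: 6.95
tcp_pos: [0.5946, 0.0225, 0.0486]
orientation: [-0.001, -0.123, 0.992, 0.0]
wrist_force: [-0.6, 0.3, -1.3]
finger_gap: 0.0102
clock: 7.37
tcp_pos: [0.595, 0.0225, 0.0452]
orientation: [-0.0, -0.123, 0.992, -0.0]
wrist_force: [0.2, 0.5, -1.2]
finger_gap: 0.0103
[ 0.15  0.45 -1.24] [-0.01   0.029 -0.021] [0.595  0.0225 0.0452]
clock: 7.78
tcp_pos: [0.595, 0.0225, 0.0411]
orientation: [-0.0, -0.123, 0.992, 0.0]
wrist_force: [0.1, 0.1, -0.4]
finger_gap: 0.0102
[ 0.11  0.11 -0.44] [-0.001 -0.006  0.014] [0.595  0.0225 0.0411]
clock: 8.2
tcp_pos: [0.595, 0.0225, 0.0371]
orientation: [-0.0, -0.123, 0.992, 0.0]
wrist_force: [0.3, -0.5, -0.6]
finger_gap: 0.0095
[ 0.27 -0.46 -0.63] [ 0.002  0.035 -0.055] [0.595  0.0225 0.0371]
```

```bash
python3 -m crank '{"travel":[[0,0,0.03],[0,0,0.06],[0,0,0.09],[0,0,0.1],[0,0,0.1]],"turn":[0,0,0,0,0]}'; python3 - <<'E'
from workcell import *
from h import *
F=[]
for i in range(4):
    q2=read_camera("scene");s=get_state();F.append(np.r_[s['wrist_force'],s['ft_torque']])
print(np.mean(F,0).round(3),s["tcp_pos"])
q=read_camera("side")
np.savez("pics/s5.npz",**q);np.savez("pics/c5.npz",**q2)
# diff vs previous: where do pixels change near the lever / flap
for n,a,c in(("side","side0",q),("scene","scene0",q2)):
    d=np.abs(c["image"].astype(int)-ld(a)["image"]).max(2)
    for m,X in(("hole",[.694,.0495,.038]),("midlever",[.69,.02,.038]),("shaft",[.6865,-.0095,.119])):
        u,v=proj(c,X).astype(int);print(n,m,d[v-2:v+3,u-2:u+3].mean())
E
```

```text
clock: 8.62
tcp_pos: [0.595, 0.0225, 0.0331]
orientation: [-0.0, -0.123, 0.992, 0.0]
wrist_force: [-0.4, 0.9, 0.1]
finger_gap: 0.0101
[ 0.124  0.018 -0.883  0.011  0.009  0.007] [0.59517499 0.0225221  0.03336904]
side hole 25.12
side midlever 3.92
side shaft 6.48
scene hole 9.64
scene midlever 2.96
scene shaft 4.36
```

```bash
python3 - <<'E'
from ov import *
ov(["s5","c5"],np.array([.5952,.0225,.0334]),np.radians(194.2),.0035,"pics/o5.png")
E
```

```text
(no output)
```

View pics/o5.png

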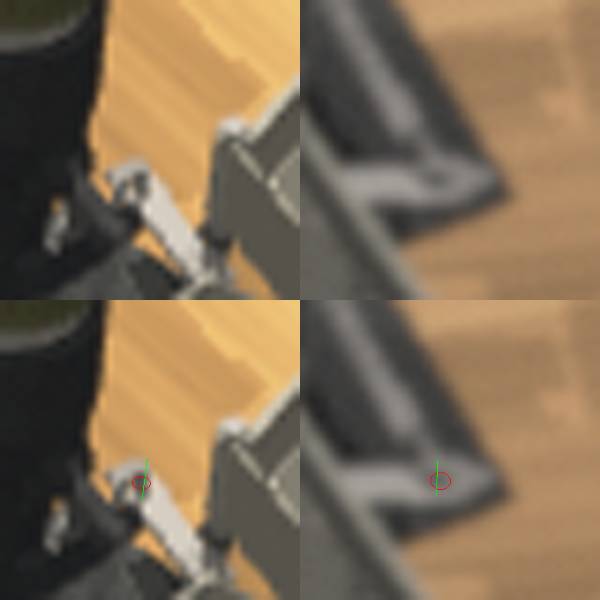

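The picture shows the hook leg ending right in the hole in both views, with no plate reaction force. Next I raise the eye slightly and pull toward the post, checking forces as the gate closes.

```bash
python3 -m crank '{"travel":[[0.05,0,-0.05],[0.15,0.05,-0.1],[0.25,0.08,-0.14],[0.35,0.12,-0.14],[0.45,0.15,-0.14]],"turn":[0.01,0.02,0.03,0.04,0.05]}'; python3 -m crank '{"travel":[[0.05,0.02,0],[0.1,0.05,0],[0.15,0.07,0],[0.2,0.08,0],[0.2,0.08,0]],"turn":[0.005,0.01,0.02,0.0225,0.0225]}'; python3 - <<'E'
from workcell import *
from h import *
F=[]
for i in range(3):
    q2=read_camera("scene");s=get_state();F.append(np.r_[s['wrist_force'],s['ft_torque']])
print(np.mean(F,0).round(3),s["tcp_pos"],s["orientation"])
np.savez("pics/c6.npz",**q2)
o=ld("c5")["image"]
for m,X in(("hole",[.694,.0495,.038]),("midlever",[.69,.02,.038]),("shaft",[.6865,-.0095,.119]),("bench",[.75,.1,0])):
    u,v=proj(q2,X).astype(int);print(m,np.abs(q2["image"].astype(int)-o).max(2)[v-2:v+3,u-2:u+3].mean())
E
```

```text
clock: 9.28
tcp_pos: [0.5756, 0.0242, 0.0391]
orientation: [0.0, -0.098, 0.995, 0.0]
wrist_force: [1.1, 1.4, -2.6]
finger_gap: 0.0101
clock: 9.7
tcp_pos: [0.5683, 0.0256, 0.0392]
orientation: [0.001, -0.087, 0.996, -0.0]
wrist_force: [3.0, 1.6, -1.8]
finger_gap: 0.0102
[ 2.191  1.861 -1.523  0.372 -0.45   0.112] [0.56844561 0.02549534 0.03916196] [ 6.70746581e-04 -8.72716190e-02  9.96184327e-01 -2.18104725e-05]
hole 56.12
midlever 38.88
shaft 3.44
bench 2.64
```

```bash
python3 -m crank '{"travel":[[0.1,0.02,0],[0.2,0.04,0],[0.3,0.06,0],[0.4,0.08,0],[0.5,0.1,0]],"turn":[0,0,0,0,0]}'; python3 -m crank '{"travel":[[0,0,-0.02],[0,0,-0.02],[0,0,-0.02]],"turn":[0,0,0]}'; python3 - <<'E'
from workcell import *
from h import *
F=[]
for i in range(3):
    w=read_camera("wrist");s=get_state();F.append(np.r_[s['wrist_force'],s['ft_torque']])
print(np.mean(F,0).round(3),s["tcp_pos"],s["orientation"])
np.savez("pics/w7.npz",**w)
o=(190,60);im=crop(w,*o,130,120,5)
T=s["tcp_pos"];a,c=s["orientation"][1:3];x=np.array([a*a-c*c,2*a*c]);y=np.array([x[1],-x[0]])
P=lambda X:tuple(((proj(w,X)-o+.5)*5).astype(int).tolist())
cv2.drawMarker(im,P([.50318,.00573,.0395]),(0,0,255),0,12,1)
e=T[:2]+.0382*x-.0121*y;print("eye pred",e);cv2.drawMarker(im,P([*e,T[2]+.0035]),(0,255,0),0,12,1)
cv2.imwrite("pics/e7.png",im)
E
```

```text
clock: 10.27
tcp_pos: [0.5489, 0.0257, 0.0396]
orientation: [0.002, -0.087, 0.996, -0.0]
wrist_force: [7.3, 1.1, -1.7]
finger_gap: 0.01
clock: 10.52
tcp_pos: [0.5495, 0.0256, 0.0407]
orientation: [0.002, -0.087, 0.996, -0.0]
wrist_force: [7.7, 0.9, -2.2]
finger_gap: 0.0104
[ 7.124  1.085 -2.253  0.162 -1.427 -0.03 ] [0.54948727 0.02557924 0.04066624] [ 2.37966744e-03 -8.70080096e-02  9.96204644e-01 -5.00015321e-04]
eye pred [0.51396347 0.00704034]
```

View pics/e7.png

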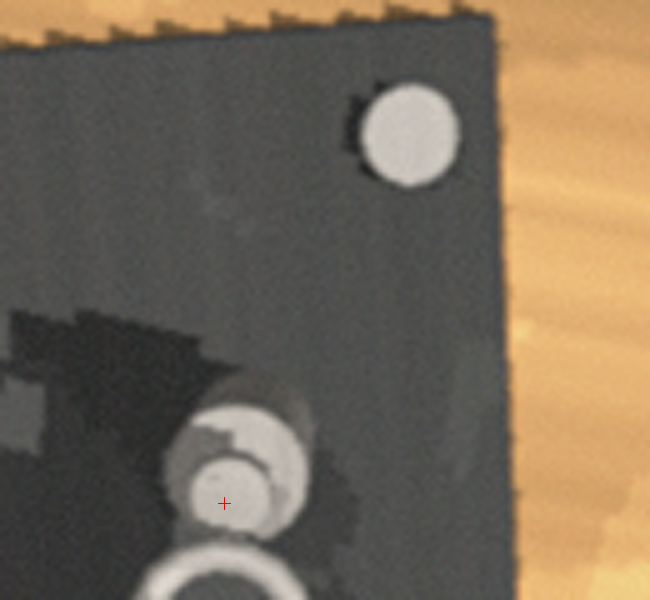

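```bash
python3 - <<'E'
from h import *
w=ld("w7");A=axes(w);T=np.array([.54949,.02558])
f=lambda u,v,z:onz(w,190+u/5-.5,60+v/5-.5,z)[:2]
hd=f(231,495,.0395);L,R,U=f(137,630,.0442),f(310,630,.0442),f(223,543,.0442)
print("ringdia",np.linalg.norm(L-R)); rc=U-.0087*A[:,0]
print("ring",A.T@(rc-T),"head",A.T@(hd-T),"go",A.T@(hd-rc),hd)
# auto: circle fit
g=cv2.cvtColor(w["image"],cv2.COLOR_RGB2GRAY)[150:240,180:300];g=cv2.resize(g,None,fx=5,fy=5,interpolation=cv2.INTER_CUBIC)
c=cv2.HoughCircles(cv2.GaussianBlur(g,(7,7),2),cv2.HOUGH_GRADIENT,1,40,param1=80,param2=25,minRadius=30,maxRadius=110)
for u,v,r in (c[0][:6] if c is not None else []): print(180+u/5-.4,150+v/5-.4,r/5, "rel", A.T@(onz(w,180+u/5-.4,150+v/5-.4,.0442)[:2]-T), A.T@(onz(w,180+u/5-.4,150+v/5-.4,.0395)[:2]-T))
E
```

```text
ringdia 0.01623221831243795
ring [ 0.03772981 -0.01135869] head [ 0.04989023 -0.01088989] go [0.01216042 0.00046879] [0.50225263 0.00618269]
232.70001 185.1 16.76 rel [ 0.03823158 -0.01223967] [ 0.03676266 -0.012682  ]
235.3 158.70001 7.44 rel [ 0.05083696 -0.01069092] [ 0.04979428 -0.01108089]
```

```bash
python3 -m crank '{"travel":[[0.06,0,0.01],[0.12,0.01,0.02],[0.18,0.02,0.02],[0.24,0.02,0.02],[0.295,0.02,0.02]],"turn":[0,0,0,0,0]}'; python3 -m crank '{"travel":[[0,0,0],[0,0,0],[0,0,0]],"turn":[0,0,0]}'; python3 - <<'E'
from workcell import *
from h import *
F=[]
for i in range(3):
    w=read_camera("wrist");s=get_state();F.append(np.r_[s['wrist_force'],s['ft_torque']])
T=s["tcp_pos"];print(np.mean(F,0).round(3),T,s["orientation"])
np.savez("pics/w8.npz",**w);A=axes(w)
x0,y0=195,135
g=cv2.cvtColor(w["image"],cv2.COLOR_RGB2GRAY)[y0:y0+100,x0:x0+80];g=cv2.resize(g,None,fx=6,fy=6,interpolation=cv2.INTER_CUBIC)
cv2.imwrite("pics/e8.png",g)
for lo,hi,n in((38,56,"head"),(64,84,"inner"),(98,125,"outer")):
  c=cv2.HoughCircles(cv2.GaussianBlur(g,(7,7),2),cv2.HOUGH_GRADIENT,1,8,param1=60,param2=15,minRadius=lo,maxRadius=hi)
  for u,v,r in (c[0][:2] if c is not None else []):
    p=(x0+u/6-.4,y0+v/6-.4);print(n,np.round(p,1),r/6,"@ring",(A.T@(onz(w,*p,T[2]+.0035)[:2]-T[:2])).round(4),"@head",(A.T@(onz(w,*p,.0395)[:2]-T[:2])).round(4))
E
```

```text
clock: 11.08
tcp_pos: [0.539, 0.0242, 0.0403]
orientation: [0.004, -0.087, 0.996, -0.001]
wrist_force: [9.4, 1.0, -2.1]
finger_gap: 0.0101
clock: 11.33
tcp_pos: [0.5393, 0.0242, 0.0404]
orientation: [0.004, -0.087, 0.996, -0.001]
wrist_force: [10.3, 1.0, -1.4]
finger_gap: 0.0102
[ 9.521  1.205 -2.22   0.239 -1.954 -0.029] [0.53930952 0.02425009 0.04042806] [ 3.86648492e-03 -8.69848294e-02  9.96201948e-01 -6.06626534e-04]
inner [233.7 184.8] 11.400001 @ring [ 0.0384 -0.0118] @head [ 0.037  -0.0122]
inner [236.5 173.7] 12.616666 @ring [ 0.0438 -0.0103] @head [ 0.0426 -0.0107]
outer [233.8 184.4] 18.166666 @ring [ 0.0386 -0.0117] @head [ 0.0372 -0.0121]
outer [232.4 184.8] 16.65 @ring [ 0.0384 -0.0124] @head [ 0.037  -0.0128]
```

View pics/e8.png

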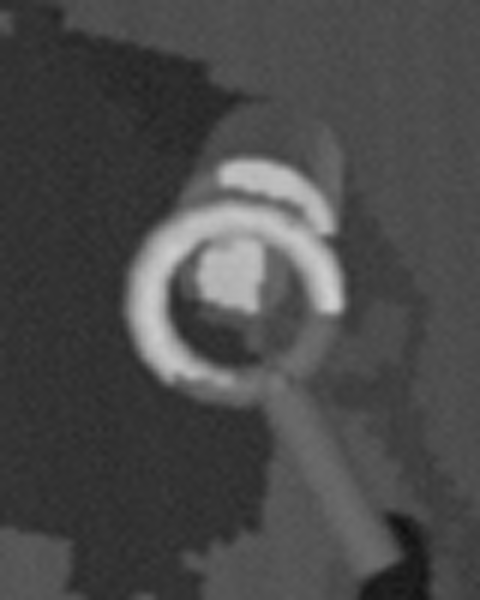

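```bash
python3 - <<'E'
from h import *
w=ld("w8");A=axes(w);T=np.array([.53931,.02425])
f=lambda u,v,z:A.T@(onz(w,195+u/6-.42,135+v/6-.42,z)[:2]-T)
h,r=f(243,262,.0395),f(236,302,.0439);print(h,r,h-r, f(195,262,.0395)-f(243,262,.0395),f(168,302,.0439)-r)
# fitted radial edge of head: bright pixels
g=cv2.imread("pics/e8.png",0);m=(g>150).astype(np.uint8);n,l,s,c=cv2.connectedComponentsWithStats(m);print(s[1:],c[1:].round())
E
```

```text
[ 0.04029466 -0.01141897] [ 0.0383273  -0.01167389] [0.00196736 0.00025492] [ 3.04647631e-07 -3.84040131e-03] [ 2.25283863e-07 -5.31197935e-03]
[[  134   162   208   217 17106]
 [  217   377    11     6    53]] [[233. 257.]
 [222. 380.]]
```

Ring centre is at (236,302) and head centre at (243,262) in the crop. After parallax the eye needs about 2 mm more toward the post and 0.3 mm in y. I'll move that far and lower by feel.

```bash
python3 -m crank '{"travel":[[0.025,0.003,0],[0.05,0.006,0],[0.05,0.006,0.03],[0.05,0.006,0.06],[0.05,0.006,0.06]],"turn":[0,0,0,0,0]}'; for i in 1 2 3; do python3 -m crank '{"travel":[[0,0,0.02],[0,0,0.04],[0,0,0.05],[0,0,0.05]],"turn":[0,0,0,0]}' >/dev/null; python3 -c "
from workcell import *
import numpy as np
F=[]
for i in range(3):
    read_camera('side'); s=get_state();F.append(np.r_[s['wrist_force'],s['ft_torque']])
print(np.mean(F,0).round(2),s['tcp_pos'].round(4),s['clock'])"; done
```

```text
clock: 11.9
tcp_pos: [0.5375, 0.0241, 0.038]
orientation: [0.004, -0.087, 0.996, -0.001]
wrist_force: [10.7, 1.2, -0.7]
finger_gap: 0.0101
[10.24  0.57 -0.79  0.23 -2.1  -0.03] [0.5378 0.0241 0.0362] 12.3833
[10.17  1.06 -0.32  0.22 -2.09 -0.04] [0.5379 0.0241 0.0343] 12.8667
[ 9.88  1.16 -0.28  0.24 -2.1  -0.05] [0.538  0.0241 0.0324] 13.35
```

Vertical force stays near zero through the head's height, so the ring has gone over without landing on it. I'll go to seat height, then let it back while swinging the block into line. If the eye has caught, the pull must drop to near zero at the gripper.

```bash
cat > f.py <<'E'
from workcell import *
import numpy as np
F=[]
for i in range(3):
    read_camera('side'); s=get_state();F.append(np.r_[s['wrist_force'],s['ft_torque']])
print("  MEAN",np.mean(F,0).round(2),s['tcp_pos'].round(4),s['orientation'].round(3),s['clock'])
E
python3 -m crank '{"travel":[[0,0,0.03],[0,0,0.06],[0,0,0.08],[0,0,0.08]],"turn":[0,0,0,0]}' >/dev/null; python3 f.py
python3 -m crank '{"travel":[[-0.02,-0.02,0],[-0.04,-0.05,0],[-0.06,-0.08,0],[-0.08,-0.11,0]],"turn":[-0.01,-0.02,-0.03,-0.036]}' >/dev/null; python3 f.py
python3 -m crank '{"travel":[[-0.01,-0.02,0],[-0.02,-0.05,0],[-0.03,-0.08,0],[-0.03,-0.11,0]],"turn":[-0.01,-0.02,-0.03,-0.0365]}' >/dev/null; python3 f.py
```

```text
MEAN [10.16  0.66  0.22  0.24 -2.14 -0.07] [0.5381 0.0241 0.0293] [ 0.005 -0.087  0.996 -0.001] 13.8333
  MEAN [ 9.36  1.21 -0.02  0.27 -1.96 -0.09] [0.5416 0.0203 0.0291] [ 0.004 -0.105  0.994 -0.001] 14.3167
  MEAN [ 9.24  1.37 -0.14  0.3  -1.92 -0.1 ] [0.5434 0.0163 0.029 ] [ 0.004 -0.123  0.992 -0.001] 14.8
```

```bash
for i in 1 2 3; do python3 -m crank '{"travel":[[-0.02,0,0],[-0.035,0,0],[-0.035,0,0]],"turn":[0,0,0]}' >/dev/null; python3 f.py; done
```

```text
MEAN [ 8.02  1.4  -0.3   0.28 -1.76 -0.11] [0.5443 0.0167 0.0289] [ 0.004 -0.123  0.992 -0.001] 15.2
  MEAN [ 6.19  0.65 -0.16  0.22 -1.39 -0.12] [0.5448 0.017  0.0286] [ 0.003 -0.123  0.992 -0.001] 15.6
  MEAN [ 5.57  0.02  1.62  0.08 -1.18 -0.17] [0.545  0.0174 0.0282] [ 0.002 -0.123  0.992 -0.   ] 16.0
```

Captured: the TCP has nearly stopped while the pull drops quickly. I'll let off the rest and ease upward slightly.

```bash
for i in 1 2 3; do python3 -m crank '{"travel":[[-0.02,0,-0.008],[-0.035,0,-0.01],[-0.035,0,-0.01]],"turn":[0,0,0]}' >/dev/null; python3 f.py; done
```

```text
MEAN [ 3.55 -1.18  1.11 -0.25 -0.83 -0.17] [0.5451 0.0179 0.0279] [ 0.    -0.123  0.992 -0.   ] 16.4
  MEAN [-0.42 -2.84  2.03 -0.56  0.04 -0.2 ] [0.5453 0.0183 0.0277] [-0.001 -0.123  0.992 -0.   ] 16.8
  MEAN [-3.75 -3.81  1.63 -0.82  0.79 -0.17] [0.5453 0.0186 0.0277] [-0.002 -0.123  0.992 -0.   ] 17.2
```

```bash
python3 -m crank '{"travel":[[0.03,0,0],[0.06,-0.02,0],[0.06,-0.05,0],[0.06,-0.07,0]],"turn":[0,0,0,0]}' >/dev/null; python3 f.py; python3 - <<'E'
from workcell import *
from h import *
q=read_camera("scene");w=read_camera("wrist");np.savez("pics/w9.npz",**w);np.savez("pics/c9.npz",**q)
# ring & head positions from wrist
s=get_state();T=s["tcp_pos"];A=axes(w)
x0,y0=180,120
g=cv2.cvtColor(w["image"],cv2.COLOR_RGB2GRAY)[y0:y0+110,x0:x0+130];g=cv2.resize(g,None,fx=6,fy=6,interpolation=cv2.INTER_CUBIC)
for lo,hi,n in((42,56,"head"),(90,125,"outer")):
  c=cv2.HoughCircles(cv2.GaussianBlur(g,(7,7),2),cv2.HOUGH_GRADIENT,1,8,param1=60,param2=15,minRadius=lo,maxRadius=hi)
  for u,v,r in (c[0][:3] if c is not None else []):
    p=(x0+u/6-.4,y0+v/6-.4);print(n,np.round(p,1),r/6,"@ring",(A.T@(onz(w,*p,T[2]+.0035)[:2]-T[:2])).round(4),"@head",(A.T@(onz(w,*p,.0395)[:2]-T[:2])).round(4))
E
```

```text
MEAN [-0.56 -0.18 -1.81  0.05  0.05 -0.06] [0.5458 0.0158 0.0283] [-0.    -0.123  0.992  0.   ] 17.6833
head [261.4 176.2] 8.216666 @ring [0.0424 0.0011] @head [0.0445 0.0011]
head [262.  177.4] 9.233334 @ring [0.0419 0.0014] @head [0.044  0.0014]
head [262.  174.8] 9.233334 @ring [0.0431 0.0014] @head [0.0451 0.0014]
outer [261.5 171.4] 15.099999 @ring [0.0447 0.0012] @head [0.0467 0.0012]
outer [259.4 176.2] 20.333334 @ring [0.0424 0.0002] @head [0.0445 0.0002]
outer [256.5 180.5] 16.5 @ring [ 0.0403 -0.0011] @head [ 0.0426 -0.001 ]
```

```bash
python3 -m crank '{"travel":[[0,0,0],[0,0,0],[0,0,0],[0,0,0],[0,0,0]],"turn":[0,0,0,0,0]}' 28; python3 f.py; python3 -m crank '{"travel":[[0,0,-0.1],[0,0,-0.3],[0,0,-0.6],[0,0,-1],[0,0,-1.4]],"turn":[0,0,0,0,0]}'; python3 -m crank '{"travel":[[0,0,-0.4],[-0.3,0,-0.9],[-0.8,0,-1.4],[-1,0,-1.6],[-1,0,-1.6]],"turn":[0,0,0,0,0]}'; python3 f.py; python3 - <<'E'
from workcell import *
from h import *
for n in("scene","side","wrist"): np.savez(f"pics/f_{n}.npz",**read_camera(n))
w=ld("f_wrist")
post=np.array([.5028,.0059]);d=np.array([.9694,.2453])
g=cv2.cvtColor(w["image"],cv2.COLOR_RGB2GRAY)
# sample brightness along lines across the spring at several stations -> lateral offset & presence
nrm=np.array([-d[1],d[0]])
for s,z in((0,.0395),(.025,.032),(.045,.04),(.075,.038),(.095,.038),(.115,.04),(.13,.04),(.155,.045),(.172,.048)):
    L=[]
    for t in np.arange(-.014,.0141,.002):
        u,v=proj(w,[*(post+s*d+t*nrm),z]); L.append(int(g[int(round(v)),int(round(u))]) if 0<=u<512 and 0<=v<384 else -1)
    print(int(s*1000),L)
E
```

```text
clock: 18.2
tcp_pos: [0.5463, 0.0155, 0.0287]
orientation: [0.0, -0.123, 0.992, -0.0]
wrist_force: [0.7, -0.4, 0.6]
finger_gap: 0.0278
  MEAN [-0.09  0.32 -0.31  0.02  0.01  0.01] [0.5462 0.0155 0.0286] [ 0.    -0.123  0.992 -0.   ] 18.35
clock: 18.77
tcp_pos: [0.5459, 0.0155, 0.0856]
orientation: [-0.0, -0.123, 0.992, 0.0]
wrist_force: [-0.7, 0.3, -0.0]
finger_gap: 0.0274
clock: 19.18
tcp_pos: [0.5884, 0.0253, 0.152]
orientation: [0.003, -0.124, 0.992, -0.001]
wrist_force: [0.3, 1.2, -0.3]
finger_gap: 0.028
  MEAN [-0.54  0.09 -0.94  0.01  0.01  0.  ] [0.5838 0.0253 0.148 ] [-0.001 -0.123  0.992  0.   ] 19.3333
0 [49, 57, 46, 173, 104, 114, 186, 171, 173, 152, 172, 67, 71, 70, 72]
25 [51, 51, 44, 59, 70, 73, 117, 177, 99, 56, 70, 71, 72, 75, 78]
45 [75, 51, 79, 79, 106, 188, 190, 189, 183, 191, 96, 57, 67, 77, 82]
75 [46, 61, 78, 77, 76, 120, 149, 154, 149, 112, 64, 58, 79, 80, 78]
95 [46, 72, 76, 74, 94, 107, 117, 121, 131, 137, 102, 57, 71, 69, 78]
115 [50, 49, 55, 75, 84, 124, 145, 155, 154, 117, 65, 61, 72, 79, 72]
130 [66, 58, 56, 57, 130, 161, 159, 155, 158, 160, 86, 56, 61, 62, 61]
155 [64, 65, 67, 65, 64, 64, 61, 88, 68, 64, 65, 62, 68, 54, 69]
172 [191, 189, 193, 189, 186, 161, 123, 164, 170, 169, 164, 163, 165, 150, 150]
```

```bash
python3 -c "
from workcell import *
print(hand_in())"
```

```text
the job is handed in; nothing more can be done
None
```

The spring is refitted and the job is handed in, at about 19.5 s on the robot's clock. There was no verdict, and the final state was checked only by numbers, because my 12 picture views were used up before the eye was lowered.

- **Hook:** I gripped the eye block and dropped the slack spring's hook through the lever hole. The pictures showed the leg ending at the hole, there was no push back from the plate, and the gate then followed the pull.
- **Eye:** It stood about 0.47 rad off to one side. I offset and turned the spring to match, stretched it about 30 mm (roughly 134 mm against the 144 mm limit), and lowered the ring past the head with almost no vertical force.
- **Letting back:** The pull at the gripper fell from about 10 N to zero within about 2 mm, so the post took the load. I let off slightly too far and pushed back with about 4–5 N. By my estimate that put about 14 N on the post, under its 20 N limit, and I corrected it before releasing.
- **Last checks:** After release, the wrist image brightness showed the spring in line from post to lever. The hook-end block was at about 130 mm from the post (a slack spring would have it at 100–124 mm), and the lever plate was where the shut gate puts it. The gripper was about 0.12 m above the seat, touching nothing.
- **Not confirmed:** That the eye sits under the head rests on the forces and its measured height, and I did not check the other items on the bench again. Finger opening read 10 mm on the 12 mm block throughout, which I could not explain, but the grip held.

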